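Unlock and open the sample box on the packing stand

ROBOT

A 7-joint arm with a two-finger parallel gripper is mounted at the origin on the work surface. World frame = base frame: x ahead of the robot, y to its left, z up, the work surface at z = 0. Lengths are in m, angles in rad, forces in N, time in s.
With the tool pointing down it reaches from about 0.425 to 0.95 m from the base axis. Payload 4.7 kg.
Tool frame: the origin (TCP) lies on the centre line of the jaws, within the pads' length; the fingertips stand robot.nose_length ahead of it and the grasp point (between the pads) lies 8 mm behind it (robot.nose_length is the distance from the TCP to the fingertips, in m); z points along the fingers, y is the line along which they close (so a half turn about z gives the same grasp; the last joint's range is limited). The gripper opens to 85 mm and grips with 20 to 120 N. Pads are 22 mm wide; open, the fingers measure 114 mm over their backs; the gripper's body (76 mm by 85 mm) begins 54 mm behind the grasp point. The pads swing forward as they close: fully open they stand 13 mm farther back than shut.
Start: joints at [1.104, 0.469, -0.049, 1.532, 0.024, 1.141, -0.082], TCP at [0.286, -0.611, 0.242] pointing down, gripper open.
Joint ranges: [-2.59, 2.59], [-0.33, 1.99], [-1.39, 1.29], [0.1, 2.45], [-1.04, 4.18], [0.21, 1.99], [-2.66, 2.66]. Speed limits (rad/s): [2.57, 2.57, 3.14, 3.14, 3.14, 3.14, 3.14].

INTERFACE

Orientations are given as [roll, pitch, yaw] about the fixed x, y, z axes, in that order (R = Rz(yaw) Ry(pitch) Rx(roll)).
In Python, from plant import robot gives the robot as it stands. Calls block until the motion is done:
- robot.goto(position, orientation): joint-space move of the TCP to a pose.
- robot.move_straight(position, vel=0.15, attitude=None, contact_N=None): straight line of the TCP; attitude=None keeps the orientation; vel is the mean speed in m/s. With contact_N (N) it stops when the force on the tool has changed by that much, and returns True; else False.
- robot.move_joints(angles): joint-space move.
- robot.grip(opening, strength=None): opening from 0.0 (shut) to 1.0 (fully open); strength is the grip in N (None keeps the last); returns when the fingers have stopped.
- robot.sleep(seconds).
- robot.inverse_kinematics(position, orientation): joint angles nearest the present ones, or None.
- robot.sense(): the state.
- robot.grab_frame(name): name is "scene" or "top" or "wrist"; returns a dict with "image" (420x560x3 uint8, red, green, blue), "range_z" (420x560 float32, m along the optical axis (not along the pixel's ray), 0 where there is no reading), "fx", "fy", "cx", "cy" (pixels), "R" (3x3) and "t" (3): a world point X has camera coordinates R X + t. Camera axes: x right, y down, z forward; pixel columns grow to the right and rows downward; lengths in m; the calibration is good to about 2 mm. A picture is of the moment at which its call begins.
A pose or a line that the arm cannot do raises robot.IKError and nothing moves.
- robot.close_job(): hands the job in; it is judged then, once.
The state is a dict: "t": time; "joint_pos": joint angles; "joint_velocities": joint speeds; "effort": joint torques, N m; "tcp_pos": TCP position; "tcp_rot": TCP orientation; "wrist_force": force on the tool from outside, world axes, zero at the start; "torque": the same for the moment, N m; "opening": opening from 0.0 (shut) to 1.0 (fully open); "gripper_force": force on a finger pad.
Only numpy, scipy, OpenCV 4.12 (cv2) and the standard library are available. Lean on these libraries where they do the work, as an engineer would, in place of code of your own. Each camera call takes 0.05 s, during which the arm holds its last target. There are 200 camera calls.

TASK

Open the nail-polish sample box on the sloping stand. First slide the metal stop along its track to the track's open end, lift it off there and stand it upright in the grey tray; then lift the lid's low end over its stop lip, slide the lid out of the grooves and lay it flat in the same tray with its grip bar up. Leave the bottle in the tray and the three standing round the stand where they are.

Things in the scene. Friction and masses are not known exactly. Their poses are not given: they have to be found in the camera images.
- stand: Fixed plywood stand, its board sloping 30 deg, with an aluminium T-track and a wooden box on it. Origin at table level; x horizontal, uphill; y along the track to its open end; z up. Slope axes (mm): u uphill along the board, y, n normal to it; zero on the board's upper face at stand (10, 0, 50). Board u -75 to 150, y -72 to 75, 12 thick; box u -6 to 132, y -56 to 56, top n 52
- track_open_end (a point): Middle of the slot at the track's open end (u -38, y 75, n 12). The track runs along y at u -38 from a closed end at y -65 to here: channel 34 wide and 8 high under two lips 4 thick, with a 15 slot between them
- lip_top (a point): Middle of the top edge of the stop lip (u -3, n 44): the box's low wall, u -6 to 0, rising 8 above the ledges (n 36) on which the lid lies. The shut lid's low end rests against it. The side walls, 96 apart inside, rise to n 44
- groove_mid (a point): Point midway between the grooves (u 92, n 37.5), 30 mm downhill of the shut lid's high end. Grooves: keepers (underside n 47, reaching in to y +-40) overhang the ledges from u 69 to 126, so they are 11 high. Lid level: it rises 6, too little for the lip. Pivoted about its high end, its low end rises up to 13. Out after sliding about 55. Nothing is stiff
- lid: Loose flat wooden lid, 122 x 92 x 5 mm, about 90 g. Origin: centre of its underside; x toward its high end, y across, z out of its upper face (shut: tilted 30 deg with the slope, x uphill, origin at u 61, n 36). Grip bar on top: 10 thick (x), 50 long (y), from 5 to 29 above the underside, centred at x = -31
- lid_low_end (a point): Middle of the lid's low edge, on its underside (lid x = -61)
- lid_high_end (a point): Middle of the lid's high edge, on its underside (lid x = +61)
- stop: Loose aluminium stop in the T-track, 68 mm tall, about 90 g. Origin: centre of its foot's underside; x uphill, y along the track, z along its height. Foot 30 (x) x 36 (y) x 5 under the track's lips; neck 10 x 26 to z 16; plate 12 x 30, z 16 to 68, blocking the lid. Slides freely in y with 2 mm of play; lifts out only with its whole foot past the open end (origin past stand y = 93)
- tray: Fixed grey shallow tray, outside 220 (x) x 310 (y) x 18 mm high, walls 4 and floor 4 thick. Origin at the centre of its underside on the table; z up
- tray_bottle: Loose nail-polish bottle standing in the tray, 32 mm across, 72 tall, cap 17 across above 42. Origin at the centre of its base. Leave it standing where it is
- stand_bottle: The same kind of bottle, on the table beside the stand's closed-track side. Leave it
- end_bottle: The same kind of bottle, on the table beside the stand, off the track's open end and uphill of it. Leave it
- front_bottle: The same kind of bottle, on the table nearer the robot, between stand and tray. Leave it
Not all that is in view belongs to the job. What is meant by the lid is not pink, and is the larger of those in its own colour.

How it is judged:
By the outcome, as a careful person would: the job done as asked, in the order asked, and still so for the second after the job is handed in, with the robot touching nothing.
It also fails if it takes over 67 s, if anything falls off the work surface, if the arm or the gripper's body presses on something with over 40 N, if the wrist force passes 120 N, or if a joint passes its speed limit or range.

## Working session

There is one attempt and no reset: what is moved stays moved. The work goes in short steps, each a Python script; the robot and the scene stay as the last script left them, time stands still between calls to the robot, and variables do not carry over. Pictures are saved under pics/ and viewed, at most 10 in all, crops included, and the job is handed in when it is done.

```bash
ls; mkdir -p pics; python3 - <<'E'
from plant import robot
import cv2,numpy as np,pickle
F={}
for n in ("scene","top","wrist"):
    f=robot.grab_frame(n);F[n]=f
    print(n,f['fx'],f['cx'],f['cy'],(-f['R'].T@f['t']).round(3),f['R'][2].round(3))
pickle.dump(F,open('f0.pkl','wb'))
cv2.imwrite('pics/top0.png',F['top']['image'][:,:,::-1]);cv2.imwrite('pics/scene0.png',F['scene']['image'][:,:,::-1])
s=robot.sense();print(s,robot.nose_length)
E
```

```text
pics
scene 380.81444893540174 275.6934260696087 210.64455771409297 [ 0.86  -0.583  0.649] [-0.423  0.676 -0.604]
top 535.8128022992612 276.1140942136714 210.650554480039 [0.331 0.031 1.511] [ 0.123 -0.012 -0.992]
wrist 331.7321068595756 281.7418605655326 206.10259155215527 [ 0.354 -0.58   0.373] [-0.263 -0.121 -0.957]
{'t': 0.15, 'joint_pos': array([ 1.10413285,  0.46924358, -0.0485973 ,  1.53340088,  0.02411271,
        1.14102482, -0.08229042]), 'joint_velocities': array([-0.00077714, -0.0040499 ,  0.00098989, -0.00527535,  0.00049745,
        0.00147207, -0.00193492]), 'effort': array([ 8.16211286e-04, -5.10766625e+01, -4.68727411e-02, -2.37977761e+01,
        1.06543532e-02,  5.42007954e-03, -2.64196797e-05]), 'tcp_pos': array([ 0.2859758, -0.6109539,  0.2415189]), 'tcp_rot': array([-3.14010311e+00,  5.78069445e-05,  4.37805702e-01]), 'wrist_force': array([-0.18244642,  0.87092048, -0.60478526]), 'torque': array([-0.00135452, -0.05377567,  0.03870182]), 'gripper_force': 0.0, 'opening': 1.0008607797104623} 0.011
```

View pics/top0.png

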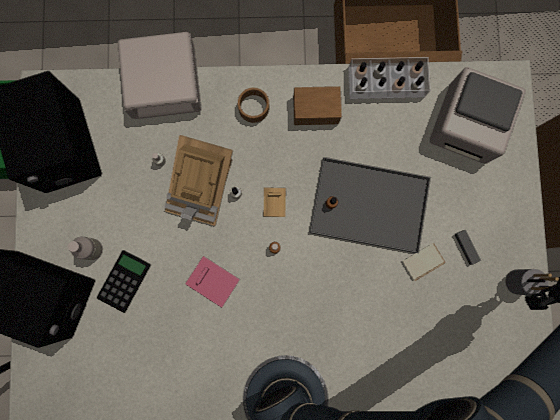

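View pics/scene0.png

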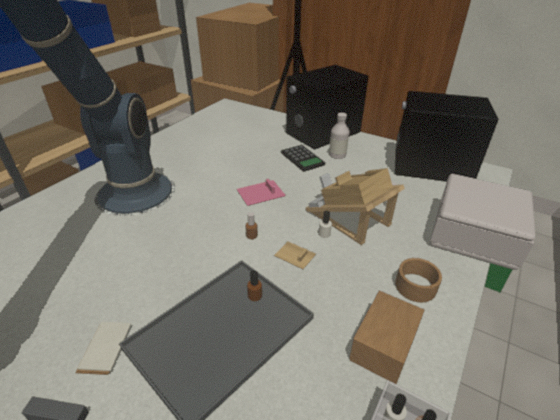

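Candidates for the lid: the wooden plate in the box on the stand, top (200,172); the small wooden plate with a bar at (275,202); the pink plate at (212,282). By the description it is the larger wooden one, the one in the box. The stop is at (187,215), the end bottle at (158,160), the stand bottle at (235,193), the front bottle at (275,248), and the tray at (370,205) with its bottle at (332,203).

```bash
cat > h.py <<'E'
import numpy as np,cv2
from scipy.spatial.transform import Rotation as Ro
def cloud(f):
    v,u=np.mgrid[0:420,0:560]; z=f['range_z'].astype(float)
    P=np.stack([(u-f['cx'])/f['fx']*z,(v-f['cy'])/f['fy']*z,z],-1)
    P=(P-f['t'])@f['R']; P[z<=0]=np.nan; return P
def ray(f,px,h):
    d=f['R'].T@np.array([(px[0]-f['cx'])/f['fx'],(px[1]-f['cy'])/f['fy'],1]); c=-f['R'].T@f['t']
    return c+d*(h-c[2])/d[2]
def proj(f,X):
    q=f['R']@np.asarray(X)+f['t']; return np.array([f['fx']*q[0]/q[2]+f['cx'],f['fy']*q[1]/q[2]+f['cy']])
E
python3 - <<'E'
from h import *
import pickle
F=pickle.load(open('f0.pkl','rb')); f=F['top']; P=cloud(f); I=f['image']
# tray: top rim dark contour
g=cv2.cvtColor(I,cv2.COLOR_RGB2GRAY); m=np.zeros_like(g); m[150:260,300:440]=(g[150:260,300:440]<95)
c=max(cv2.findContours(m,0,1)[0],key=cv2.contourArea); r=cv2.minAreaRect(c)
C=np.array([ray(f,p,.018) for p in cv2.boxPoints(r)]); print('tray',C[:,:2].round(3),C.mean(0).round(3))
# table check
print('table z',np.nanmedian(P[300:330,300:330,2]))
# bottles
for n,(u,v) in dict(tb=(332,203),sb=(235,193),eb=(158,160),fb=(275,248)).items():
    Q=P[v-9:v+10,u-9:u+10].reshape(-1,3); k=Q[:,2]>np.nanmax(Q[:,2])-.012; print(n,Q[k].mean(0).round(3),k.sum(),np.nanmax(Q[:,2]).round(3))
# stand
for nm,(a,b,c_,d) in dict(top=(130,235,160,240),).items():
    S=P[a:b,c_:d].reshape(-1,3); S=S[(S[:,2]>.03)]
    x=S
# plane by RANSAC on normal tilted 30deg
rng=np.random.default_rng(0); best=(0,)
for i in range(3000):
    p=x[rng.choice(len(x),3)]; n=np.cross(p[1]-p[0],p[2]-p[0]); L=np.linalg.norm(n)
    if L<1e-4: continue
    n/=L; n*=np.sign(n[2])
    if abs(n[2]-.866)>.03: continue
    k=abs((x-p[0])@n)<.003
    if k.sum()>best[0]: best=(k.sum(),k)
k=best[1];m0=x[k].mean(0);n=np.linalg.svd(x[k]-m0)[2][2];n*=np.sign(n[2]);print('plane',best[0],n.round(3),m0.round(3),'yaw',np.arctan2(-n[1],-n[0]))
bgr=I[:,:,::-1]; cr=cv2.resize(bgr[125:240,140:260],None,fx=5,fy=5,interpolation=cv2.INTER_CUBIC); cv2.imwrite('pics/crop_stand.png',cr)
E
```

```text
tray [[ 0.448 -0.072]
 [ 0.668 -0.121]
 [ 0.6   -0.432]
 [ 0.382 -0.378]] [ 0.525 -0.251  0.018]
table z 0.0007126854359286726
tb [ 0.535 -0.143  0.077] 31 0.082
sb [0.57  0.125 0.074] 28 0.081
eb [0.669 0.339 0.073] 31 0.078
fb [0.413 0.019 0.074] 29 0.08
plane 1096 [-0.481  0.159  0.862] [0.593 0.224 0.117] yaw -0.31929956439195173
```

View pics/crop_stand.png

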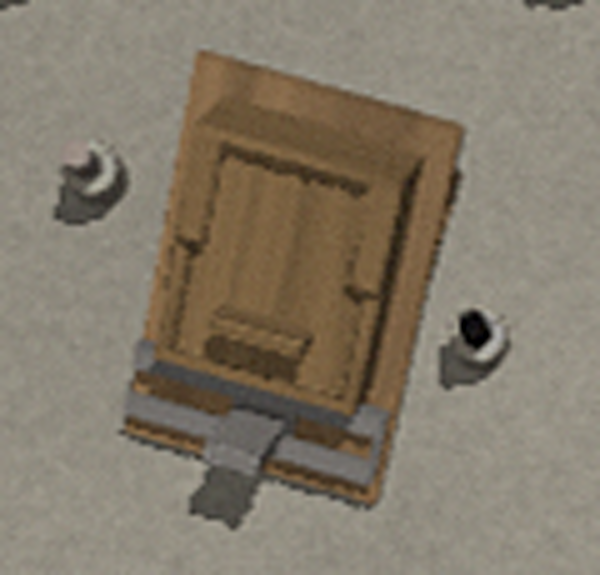

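The crop confirms it: a wooden lid with a bar (crop 255,345) lies in the box, and the stop's plate (crop 245,440) stands in front on the track. The open end is to the left, toward the end bottle.

```bash
cat >> h.py <<'E'
def rigid2(L,W):
    L=np.asarray(L);W=np.asarray(W);a=L-L.mean(0);b=W-W.mean(0)
    yaw=np.arctan2((a[:,0]*b[:,1]-a[:,1]*b[:,0]).sum(),(a*b).sum())
    c,s=np.cos(yaw),np.sin(yaw);R=np.array([[c,-s],[s,c]]);t=W.mean(0)-R@L.mean(0)
    return t,yaw,np.linalg.norm(L@R.T+t-W,axis=1)
def RS(yaw): return Ro.from_euler('z',yaw)*Ro.from_euler('y',-np.pi/6)   # columns u,y,n in world
def W(S,u,y,n):  # S=(x,y,yaw); slope coords mm -> world m
    return np.array([S[0],S[1],0])+Ro.from_euler('z',S[2]).apply([.010,0,.050])+RS(S[2]).apply(np.array([u,y,n])/1000)
def toS(S,P): return RS(S[2]).inv().apply(np.asarray(P)-np.array([S[0],S[1],0])-Ro.from_euler('z',S[2]).apply([.010,0,.050]))*1000
def att(S,close,sgn,tilt=0): # tool z=-n, close axis 'y' or 'u'; tilt: extra rotation of tool about stand +y
    c=np.array([0,1.,0]) if close=='y' else np.array([1.,0,0]); c=c*sgn; z=np.array([0,0,-1.]); x=np.cross(c,z)
    M=np.stack([x,c,z],1); return (RS(S[2])*Ro.from_euler('y',tilt)*Ro.from_matrix(M)).as_euler('xyz')
E
python3 - <<'E'
from h import *
import pickle
from plant import robot
F=pickle.load(open('f0.pkl','rb')); f=F['top']; P=cloud(f)
cor=[((197,50),(.1399,.075),.125),((463,128),(.1399,-.072),.125),((375,508),(-.055,-.072),.0125),((122,432),(-.055,.075),.0125)]
px=[np.array(c[0])/5+[140,125]-.4 for c in cor]
t,yaw,e=rigid2([c[1] for c in cor],[ray(f,p,c[2])[:2] for p,c in zip(px,cor)])
S=(*t,yaw); print('S',np.round(S,4),'err mm',(e*1000).round(1))
for n,p in dict(sb=[.57,.125,.07],eb=[.669,.339,.07],fb=[.413,.019,.07]).items(): print(n,Ro.from_euler('z',-yaw).apply(np.array(p)-[*t,0]).round(3))
Q=P[205:222,175:200].reshape(-1,3);q=toS(S,Q);k=(q[:,2]>55)&(q[:,0]<-20);print('stop top pts',k.sum(),np.nanmedian(q[k],0).round(1),q[k].min(0).round(1),q[k].max(0).round(1))
np.save('S.npy',S)
for cl,(u,y,n) in dict(y=(-38,0,130),u=(30,0,134)).items():
    for sg in (1,-1):
        print(cl,sg,[None if (j:=robot.inverse_kinematics(W(S,*p),att(S,cl,sg))) is None else j.round(2) for p in [(u,y,n),(u,y,n-80),(u,y+95,n-80),(u-60,y,n-80)]])
E
```

```text
S [ 0.5535  0.2381 -0.3132] err mm [1.9 1.8 2.4 1.9]
sb [ 0.051 -0.102  0.07 ]
eb [0.079 0.132 0.07 ]
fb [-0.066 -0.252  0.07 ]
stop top pts 72 [-35.1  -2.4  67.4] [-45.7 -17.6  55.2] [-30.7  12.3  75.1]
y 1 [array([-0.06,  0.48, -0.97,  2.14,  1.2 ,  0.98, -0.54]), array([-0.23,  0.55, -0.68,  2.15,  1.33,  0.83, -0.63]), array([-0.32,  0.66, -0.71,  1.96,  1.28,  0.95, -0.58]), array([-0.23,  0.63, -0.81,  2.21,  1.43,  0.94, -0.83])]
y -1 [array([ 0.07,  0.59, -1.18,  2.13,  1.28,  1.12,  2.56]), array([ 0.1 ,  0.81, -1.18,  2.13,  1.5 ,  1.21,  2.47]), array([-0.04,  0.92, -1.18,  1.94,  1.5 ,  1.32,  2.51]), array([-0.1 ,  0.73, -1.  ,  2.2 ,  1.48,  1.08,  2.31])]
u 1 [array([-0.54,  0.29, -0.24,  2.07,  0.87,  0.71, -1.73]), array([ 0.09,  0.66, -1.02,  2.04,  1.37,  1.02, -2.04]), array([-0.06,  0.76, -1.01,  1.86,  1.36,  1.14, -2.03]), array([ 0.13,  0.82, -1.21,  2.12,  1.5 ,  1.23, -2.22])]
u -1 [array([ 0.16,  0.56, -1.17,  2.04,  1.23,  1.1 ,  1.18]), array([-0.04,  0.56, -0.81,  2.05,  1.29,  0.88,  1.13]), array([-0.18,  0.67, -0.81,  1.87,  1.26,  1.  ,  1.15]), array([-0.12,  0.58, -0.81,  2.13,  1.35,  0.9 ,  0.95])]
```

```bash
python3 - <<'E'
from h import *
from plant import robot
import pickle
S=np.load('S.npy')
robot.goto(W(S,-38,-2.4,135),att(S,'y',1))
f=robot.grab_frame('wrist');pickle.dump(f,open('w1.pkl','wb'));cv2.imwrite('pics/w1.png',f['image'][:,:,::-1])
s=robot.sense();print(s['t'],toS(S,s['tcp_pos']).round(1))
q=toS(S,cloud(f).reshape(-1,3))
k=(abs(q[:,0]+38)<15)&(q[:,2]>50)&(q[:,2]<80)&(abs(q[:,1])<40);print('stop',k.sum(),np.median(q[k],0).round(1),np.percentile(q[k],[3,97],axis=0).round(1))
for lab,p in dict(openend=(-38,75,12),lipL=(-6,50,44),lipR=(-6,-50,44),barL=(35,25,65),barR=(25,-25,65)).items(): print(lab,proj(f,W(S,*p)).round(0))
E
```

```text
3.35 [-37.4  -2.9 134.6]
stop 1220 [-43.4  -1.7  68. ] [[-46.8 -16.1  51.7]
 [-35.2  12.1  69.4]]
openend [379. 201.]
lipL [354. 255.]
lipR [217. 255.]
barL [321. 321.]
barR [249. 309.]
```

View pics/w1.png

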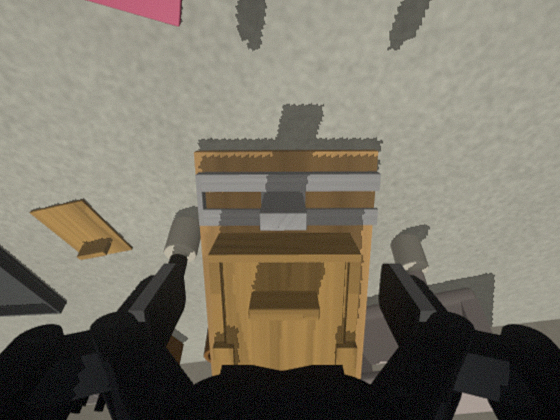

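The wrist view matches the prediction: low wall top edge at row 255, bar at columns 249–320, open end at column ~378, stop top at columns 262–306. The stop's y is about -2, so I can grasp it now.

```bash
python3 - <<'E'
from h import *
from plant import robot
S=np.load('S.npy'); A=att(S,'y',1)
def st(l):
    s=robot.sense();print(l,round(s['t'],2),toS(S,s['tcp_pos']).round(1),RS(S[2]).inv().apply(s['wrist_force']).round(1),round(s['opening'],3),round(s['gripper_force'],1))
robot.grip(.75)
print(robot.move_straight(W(S,-38,-2,51),vel=.12,contact_N=12));st('down')
robot.grip(0,60);st('grip')
p=toS(S,robot.sense()['tcp_pos'])
h=robot.move_straight(W(S,p[0],p[1]+99,p[2]),vel=.08,contact_N=25);st(('slid',h))
E
```

```text
False
down 4.55 [-38.1  -1.5  51.5] [ 0.2 -0.1  0.9] 0.747 0.0
grip 4.96 [-37.8  -1.7  51.8] [ 0.5 -1.   6.9] 0.336 59.2
('slid', True) 5.32 [-38.   -0.8  52. ] [ 1.5 -2.   5.7] 0.334 59.3
```

```bash
cat >> h.py <<'E'
from plant import robot
S=np.load('S.npy')
def st(l):
    s=robot.sense();print(l,round(s['t'],2),toS(S,s['tcp_pos']).round(1),RS(S[2]).inv().apply(s['wrist_force']).round(1),RS(S[2]).inv().apply(s['torque']).round(2),round(s['opening'],3),round(s['gripper_force'],1))
E
python3 - <<'E'
from h import *
p=toS(S,robot.sense()['tcp_pos'])
for d in (5,12):
    h=robot.move_straight(W(S,-38,p[1]+d,51.5),vel=.03,contact_N=25);st(('slid',h))
f=robot.grab_frame('wrist');cv2.imwrite('pics/w2.png',f['image'][:,:,::-1])
E
```

```text
('slid', False) 5.65 [-38.   -0.   52.1] [  0.  -12.   16.6] [-2.67  0.41  0.03] 0.34 60.9
('slid', False) 6.03 [-38.1   6.7  52.1] [  1.3 -10.2  17.5] [-2.77  0.44  0.08] 0.337 60.8
```

View pics/w2.png

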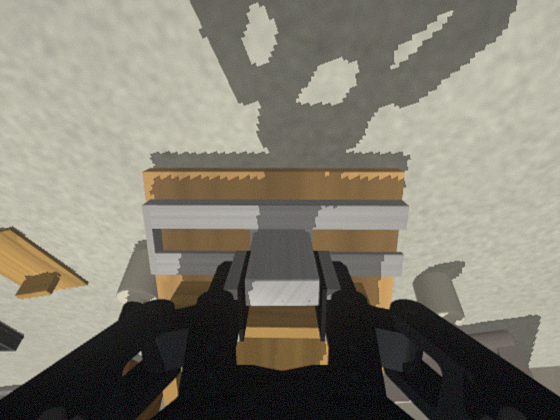

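The stop is held squarely between the fingers (pixel 283,275) and slides, but it is being pressed down. I'll raise it about 1 mm and carry on.

```bash
python3 - <<'E'
from h import *
for y in (8,20,50,80,97.5):
    h=robot.move_straight(W(S,-38,y,53),vel=.05,contact_N=30);st(('slid',h))
    if h: break
E
```

```text
('slid', False) 6.33 [-37.9   8.   52.9] [ 0.  -0.  -0.7] [-0.01  0.63 -0.04] 0.337 59.3
('slid', False) 6.72 [-38.  21.  53.] [ 0.6  0.  -0.8] [ 0.11  0.45 -0.05] 0.335 59.3
('slid', False) 7.47 [-38.1  50.   53. ] [-0.9  0.1 -1.1] [-0.01  0.65 -0.03] 0.336 59.3
('slid', False) 8.22 [-38.2  79.8  52.9] [-1.4  0.3 -0.4] [ 0.02  0.65 -0.03] 0.336 59.3
('slid', False) 8.72 [-38.2  97.7  53. ] [-0.5 -0.  -1. ] [ 0.    0.65 -0.03] 0.335 59.3
```

```bash
cat >> h.py <<'E'
T=(.525,-.251,-.216)
def TW(x,y,z): return np.array([T[0],T[1],0])+Ro.from_euler('z',T[2]).apply([x,y,z])
def tdown(yaw): return (Ro.from_euler('z',yaw)*Ro.from_euler('y',np.pi)).as_euler('xyz')
E
python3 - <<'E'
from h import *
A=tdown(T[2]); print(robot.inverse_kinematics(TW(0,-.12,.18),A),robot.inverse_kinematics(TW(0,-.12,.06),A))
robot.move_straight(W(S,-38,101,53),vel=.05)
robot.move_straight(W(S,-38,101,145),vel=.15);st('lift')
robot.goto(TW(0,-.12,.17),A);s=robot.sense();print(s['t'],s['tcp_pos'],s['joint_pos'].round(2))
f=robot.grab_frame('top');cv2.imwrite('pics/t2.png',cv2.resize(f['image'][130:290,140:450,::-1],None,fx=2.5,fy=2.5))
E
```

```text
[ 1.23014206  0.63373434 -0.97309892  1.69722371  0.5737769   1.12388917
  1.44323279] [ 1.18598342  0.78274899 -0.91091084  1.7831655   0.74681045  0.96179513
  1.31345014]
lift 9.74 [-37.8 100.2 144.2] [ 0.4 -0.5 -2. ] [0.01 0.64 0.03] 0.336 59.3
12.3333 [ 0.49995816 -0.36691307  0.17016546] [ 1.23  0.65 -0.99  1.71  0.6   1.12  1.42]
```

View pics/t2.png

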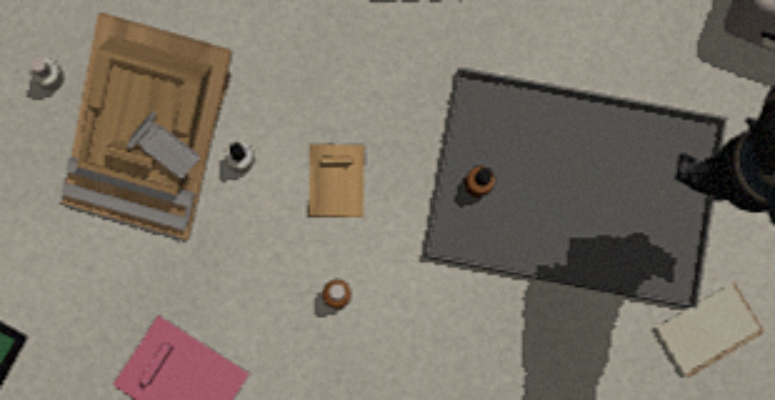

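The stop has dropped out of the grip and now lies on the lid (crop 165,145, foot at 145,130). I'll look closely and recover it.

```bash
python3 - <<'E'
from h import *
import pickle
s=robot.sense();print(s['opening'],s['gripper_force'])
robot.grip(1.0)
robot.move_straight(TW(0,-.12,.25),vel=.25)
robot.goto(W(S,20,0,190),att(S,'y',1))
f=robot.grab_frame('wrist');pickle.dump(f,open('w3.pkl','wb'));st('above')
q=toS(S,cloud(f))
cv2.imwrite('pics/w3.png',f['image'][:,:,::-1])
E
```

```text
-0.00434682737827326 0.0
above 15.93 [ 20.7  -0.6 189.5] [ 0.5 -0.1  0.3] [-0.01  0.53  0.01] 1.003 0.0Traceback (most recent call last):
  File "<stdin>", line 8, in <module>
  File "h.py", line 20, in toS
    def toS(S,P): return RS(S[2]).inv().apply(np.asarray(P)-np.array([S[0],S[1],0])-Ro.from_euler('z',S[2]).apply([.010,0,.050]))*1000
                         ~~~~~~~~~~~~~~~~~~~~^^^^^^^^^^^^^^^^^^^^^^^^^^^^^^^^^^^^^^^^^^^^^^^^^^^^^^^^^^^^^^^^^^^^^^^^^^^^^^^^^^^^
  File "scipy/spatial/transform/_rotation.pyx", line 2580, in scipy.spatial.transform._rotation.Rotation.apply
ValueError: Expected input of shape (3,) or (P, 3), got (420, 560, 3).
```

```bash
python3 - <<'E'
from h import *
import pickle
f=pickle.load(open('w3.pkl','rb'))
cv2.imwrite('pics/w3.png',f['image'][:,:,::-1])
E
```

```text
(no output)
```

View pics/w3.png

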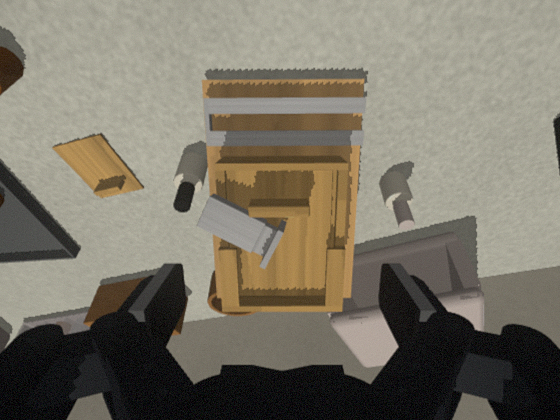

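The stop lies broad face up across the lid, with its top end over the side wall near (205,210) and its foot at (272,243). I'll get its axis from depth, then check a tilted regrasp that lets me stand it upright.

```bash
python3 - <<'E'
from h import *
import pickle
f=pickle.load(open('w3.pkl','rb'));I=f['image'].astype(int)
q=toS(S,cloud(f).reshape(-1,3)).reshape(420,560,3)
m=np.zeros((420,560),np.uint8);sub=np.s_[188:275,192:292]
m[sub]=((I.max(2)-I.min(2))[sub]<30)&(I.max(2)[sub]>70)&(q[sub][...,2]>45)
n,lab,stt,_=cv2.connectedComponentsWithStats(m);k=1+stt[1:,4].argmax();mm=(lab==k)
x=q[mm];print(len(x),np.percentile(x,[1,99],axis=0).round(1))
# plate face: fit plane on pixels cols<258
pl=mm.copy();pl[:,255:]=False;pp=q[pl];r=cv2.minAreaRect(pp[:,:2].astype(np.float32));print('plate rect',r,cv2.boxPoints(r).round(1))
c=pp.mean(0);nrm=np.linalg.svd(pp-c)[2][2];nrm*=np.sign(nrm[2]);print('plane',c.round(1),nrm.round(3))
rr=cv2.minAreaRect(x[:,:2].astype(np.float32));print('all rect',cv2.boxPoints(rr).round(1))
xf=x[x[:,2]>np.percentile(x[:,2],90)];print('foot high pts',xf.mean(0).round(1),np.percentile(xf,[3,97],axis=0).round(1))
np.save('plate.npy',np.array([c,nrm]))
a=np.array([-.44,-.9,0]);
E
```

```text
2937 [[ 21.  -69.   48.8]
 [ 71.6  -0.3  72.2]]
plate rect ((42.619407653808594, -43.008628845214844), (53.6100959777832, 31.45840835571289), 66.29216003417969) [[ 17.4 -61.2]
 [ 46.2 -73.9]
 [ 67.8 -24.8]
 [ 39.  -12.1]]
plane [ 41.2 -45.3  57.8] [-0.101 -0.071  0.992]
all rect [[ 13.1 -57.2]
 [ 44.7 -74.2]
 [ 77.  -14.4]
 [ 45.4   2.7]]
foot high pts [58.2 -9.2 70.3] [[ 43.5 -17.6  62.4]
 [ 74.5  -0.7  72.5]]
```

```bash
cat >> h.py <<'E'
c,nr=np.load('plate.npy')
a=np.array([-.403,-.915,-.106]);a-=nr*(a@nr);a/=np.linalg.norm(a)
tip=np.array([31.8,-67.5,49.])
def ax(zs): return tip-a*(68-zs)            # stop axis point, slope mm
def tool(fwd,up,phi,sg):                     # tool z=-fwd cos - up sin ; y = sg*(fwd x up)
    z=-fwd*np.cos(phi)-up*np.sin(phi); y=sg*np.cross(fwd,up); return np.stack([np.cross(y,z),y,z],1)
def pick(phi,sg): return (RS(S[2])*Ro.from_matrix(tool(nr,a,phi,sg)))
def place(head,phi,sg):
    h=np.array([np.cos(head),np.sin(head),0]); return Ro.from_matrix(tool(-h,np.array([0,0,1.]),phi,sg))
E
python3 - <<'E'
from h import *
print('axis50',ax(50).round(1),'n under',(ax(50)-6*nr).round(1))
for ph in (30,40):
  phi=np.radians(ph)
  for sg in (1,-1):
    R=pick(phi,sg); z=R.as_matrix()[:,2]; p=W(S,*ax(50)); 
    J=[robot.inverse_kinematics(p-z*d,R.as_euler('xyz')) for d in (-.0,.09)]
    print(ph,sg,[None if j is None else j.round(2) for j in J])
    for hd in (-1.6,-1.2,-.9,-.6,-.3,0,.3):
        R2=place(hd,phi,sg); J=[robot.inverse_kinematics(TW(0,-.12,h),R2.as_euler('xyz')) for h in (.3,.055)]
        if all(j is not None for j in J): print('   ',hd,[j.round(2) for j in J])
E
```

```text
axis50 [ 39.  -51.1  50.9] n under [ 39.6 -50.7  45. ]
30 1 [None, None]
    -1.6 [array([ 1.05,  0.68, -1.28,  1.95,  1.58,  1.76, -0.7 ]), array([ 0.61,  0.84, -0.62,  2.06,  1.66,  1.45, -1.17])]
    -1.2 [array([ 1.16,  0.39, -1.13,  2.15,  1.68,  1.15, -0.59]), array([ 0.82,  0.85, -0.76,  2.26,  2.09,  1.41, -1.09])]
    -0.9 [array([ 1.23,  0.22, -0.97,  2.24,  1.93,  0.68, -0.62]), array([ 0.98,  0.84, -0.76,  2.37,  2.45,  1.27, -1.02])]
    -0.6 [array([ 1.57,  0.23, -1.12,  2.27,  2.5 ,  0.37, -0.85]), array([ 1.26,  0.89, -0.86,  2.39,  2.82,  1.07, -0.84])]
    -0.3 [array([ 1.75,  0.29, -1.13,  2.22,  3.82,  0.23, -1.84]), array([ 1.53,  0.97, -0.97,  2.34,  3.11,  0.72, -0.66])]
30 -1 [array([ 0.6 ,  0.98, -1.33,  2.44,  2.47,  1.08,  0.25]), None]
    -1.6 [array([ 1.06,  0.69, -1.29,  1.95,  1.58,  1.77,  2.44]), array([ 0.83,  1.  , -0.93,  2.05,  1.78,  1.72,  2.03])]
    -1.2 [array([ 1.29,  0.54, -1.36,  2.14,  1.74,  1.34,  2.59]), array([ 0.92,  0.92, -0.89,  2.26,  2.12,  1.51,  2.12])]
    -0.9 [array([-0.68,  0.18,  1.17,  2.33,  2.23,  0.35,  2.09]), array(
[... 766 characters left out ...]
 array([ 1.04,  0.74, -0.8 ,  2.31,  2.27,  1.  , -0.88])]
    -0.6 [array([ 1.69,  0.26, -1.27,  2.16,  1.58,  0.29,  0.08]), array([ 1.25,  0.77, -0.86,  2.33,  2.59,  0.8 , -0.75])]
    0 [array([ 1.91,  0.52, -1.37,  2.03, -0.15,  0.3 ,  2.46]), array([ 1.7 ,  1.03, -1.17,  2.18,  2.39,  0.24,  0.3 ])]
40 -1 [None, None]
    -1.6 [array([ 1.14,  0.64, -1.32,  1.89,  1.44,  1.63,  2.54]), array([ 0.92,  0.95, -1.  ,  2.04,  1.7 ,  1.56,  2.13])]
    0 [array([ 1.9 ,  0.5 , -1.35,  2.03, -0.22,  0.3 , -0.62]), array([ 1.75,  1.12, -1.26,  2.18,  2.15,  0.33, -2.55])]
    0.3 [array([ 1.83,  0.57, -1.24,  1.91, -0.39,  0.59, -0.21]), array([ 1.77,  1.15, -1.25,  2.04,  0.86,  0.27, -1.04])]
```

```bash
python3 - <<'E'
from h import *
for ph in (-10,0,10,15,20,25):
  phi=np.radians(ph)
  for sg in (1,-1):
    R=pick(phi,sg); z=R.as_matrix()[:,2]; p=W(S,*ax(50)); up=np.array([0,0,.12])
    J=[robot.inverse_kinematics(q,R.as_euler('xyz')) for q in (p,p-z*.005,p-z*.05,p-z*.005+up)]
    print(ph,sg,[None if j is None else j.round(2) for j in J])
for zs in (38,48):
  for ph in (20,):
   for sg in (1,-1):
    for hd in (-1.6,-1.2,-.9,-.6):
        R2=place(hd,np.radians(ph),sg); J=[robot.inverse_kinematics(TW(0,-.12,h),R2.as_euler('xyz')) for h in (.2,.06)]
        if all(j is not None for j in J): print('   ',zs,sg,hd,[j.round(2) for j in J])
  break
E
```

```text
-10 1 [array([ 0.04,  0.57, -0.87,  2.09,  1.32,  0.98, -2.44]), array([ 0.04,  0.56, -0.88,  2.09,  1.31,  0.98, -2.44]), array([ 0.05,  0.48, -0.92,  2.09,  1.2 ,  1.  , -2.38]), array([ 0.16,  0.38, -0.99,  1.98,  1.04,  1.04, -2.13])]
-10 -1 [array([ 0.24,  0.76, -1.19,  2.08,  1.45,  1.23,  0.66]), array([ 0.24,  0.75, -1.2 ,  2.08,  1.44,  1.24,  0.67]), array([ 0.26,  0.68, -1.27,  2.08,  1.35,  1.26,  0.7 ]), array([ 0.37,  0.58, -1.35,  1.98,  1.22,  1.27,  0.9 ])]
0 1 [array([ 0.1 ,  0.53, -0.87,  2.2 ,  1.56,  0.82, -2.62]), array([ 0.1 ,  0.52, -0.87,  2.2 ,  1.54,  0.82, -2.62]), array([ 0.12,  0.42, -0.93,  2.21,  1.42,  0.81, -2.54]), array([ 0.27,  0.31, -1.03,  2.09,  1.17,  0.81, -2.22])]
0 -1 [array([ 0.3 ,  0.71, -1.2 ,  2.19,  1.63,  1.08,  0.55]), array([ 0.31,  0.71, -1.21,  2.19,  1.62,  1.08,  0.55]), array([ 0.35,  0.63, -1.29,  2.21,  1.52,  1.08,  0.59]), array([ 0.47,  0.49, -1.36,  2.09,  1.31,  1.02,  0.85])]
10 1 [array([-1.3 ,  0.54,  0.94,  2.37,  3.45,  0.24,  1.57]), array([-1.3 ,  0.52,  0.94,  2.37,  3.42,  0.23,  1.61]), array([-1.57,  0.55,  1.
[... 1749 characters left out ...]
.  , -0.82,  2.39,  2.6 ,  1.59, -1.01])]
    38 1 -0.6 [array([ 1.29,  0.56, -0.9 ,  2.43,  2.84,  0.98, -1.03]), array([ 1.25,  1.01, -0.84,  2.43,  3.01,  1.33, -0.86])]
    38 -1 -1.6 [array([ 0.88,  0.86, -1.08,  2.05,  1.76,  1.9 ,  2.18]), array([ 0.74,  1.04, -0.84,  2.05,  1.84,  1.86,  1.95])]
    38 -1 -1.2 [array([ 1.02,  0.75, -1.09,  2.27,  2.06,  1.61,  2.26]), array([ 0.8 ,  0.97, -0.77,  2.28,  2.21,  1.68,  1.98])]
    38 -1 -0.9 [array([ 1.21,  0.7 , -1.1 ,  2.39,  2.37,  1.34,  2.3 ]), array([ 1.18,  1.17, -1.05,  2.38,  2.67,  1.7 ,  2.38])]
    38 -1 -0.6 [array([ 1.56,  0.85, -1.31,  2.42,  2.68,  1.09,  2.54]), array([ 1.02,  0.88, -0.55,  2.44,  3.04,  1.33,  2.  ])]
```

```bash
python3 - <<'E'
from h import *
phi=np.radians(20);R=pick(phi,-1);E=R.as_euler('xyz');z=R.as_matrix()[:,2]
p=W(S,*(ax(48)+nr*7))
robot.goto(p-z*.005+[0,0,.12],E);st('high')
robot.grip(.45,100)
robot.move_straight(p-z*.04,vel=.15);st('pre')
h=robot.move_straight(p,vel=.04,contact_N=7);st(('at',h)); print('target',toS(S,p).round(1))
f=robot.grab_frame('wrist');cv2.imwrite('pics/w4.png',f['image'][:,:,::-1])
E
```

```text
high 16.73 [ 98.8 -51.4 166.8] [ 0.2  0.1 -0.7] [-0.3   0.68  0.25] 1.0 0.0
pre 18.07 [ 30.6 -64.3  94.4] [0.  0.  0.7] [-0.31  0.71  0.19] 0.454 0.0
('at', False) 19.23 [ 39.1 -49.8  58.2] [-0.4  0.2 -0.5] [-0.35  0.68  0.19] 0.451 0.0
target [ 39.1 -49.8  58.1]
```

View pics/w4.png

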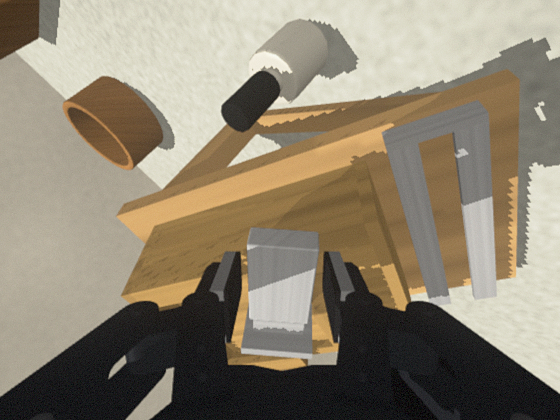

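The stop's plate sits centred between the fingers (column ~283). I'll press a little deeper, grip, lift high and clear of the box before reorienting.

```bash
python3 - <<'E'
from h import *
phi=np.radians(20);R=pick(phi,-1);z=R.as_matrix()[:,2]
p=W(S,*(ax(48)+nr*7))
h=robot.move_straight(p+z*.006,vel=.02,contact_N=6);st(('deep',h))
q=robot.sense()['tcp_pos']
if h: robot.move_straight(q-z*.001,vel=.02)
robot.grip(0,100);st('grip')
s=robot.sense(); G=Ro.from_euler('xyz',s['tcp_rot']); np.save('rel.npy',G.inv().apply(W(S,*ax(0))-s['tcp_pos']))
print('rel',G.inv().apply(W(S,*ax(0))-s['tcp_pos']).round(4))
q=s['tcp_pos']
robot.move_straight(q+[0,0,.03],vel=.06);st('up')
robot.move_straight(q+[0,0,.14],vel=.15);st('up2')
for d in (.2,.12,.06):
    try: robot.move_straight(q+[-.02,-d,.14],vel=.2);print('side',d);break
    except robot.IKError: pass
st('side')
f=robot.grab_frame('wrist');cv2.imwrite('pics/w5.png',f['image'][:,:,::-1])
I=f['image'][225:360,225:340].astype(int);print('grey in grip',((I.max(2)-I.min(2)<25)&(I.max(2)>90)).mean())
E
```

```text
('deep', True) 19.55 [ 39.6 -48.6  55. ] [ 0.3 -2.1  6.6] [-0.37  0.32  0.03] 0.451 4.4
grip 20.06 [ 39.5 -49.2  56.2] [-0.2 -3.3  6.1] [-0.44  0.46 -0.01] 0.322 97.5
rel [-0.0429  0.      0.021 ]
up 20.72 [ 54.6 -49.5  82.2] [-0.8  0.3 -1.6] [-0.49  0.86  0.27] 0.321 97.8
up2 21.6 [108.9 -49.7 176.9] [-0.5 -0.5 -0.7] [-0.45  0.81  0.28] 0.317 97.9
side 0.06
side 22.07 [ 108.6 -113.3  177.1] [-0.5  0.3 -0.8] [-0.45  0.86  0.27] 0.318 97.9
grey in grip 0.6244122383252818
```

```bash
python3 - <<'E'
from h import *
rel=np.load('rel.npy');phi=np.radians(20)
for hd in (-1.2,-1.1,-1.0,-.9,-1.4):
    R=place(hd,phi,-1);E=R.as_euler('xyz')
    t=lambda h: TW(0,-.12,h)-R.apply(rel)
    js=[robot.inverse_kinematics(t(h),E) for h in (.15,.06,.003)]
    if all(j is not None for j in js): break
print(hd,[j.round(2) for j in js])
robot.goto(t(.15),E);st('hi');print(robot.sense()['tcp_pos'],robot.sense()['opening'])
f=robot.grab_frame('scene');cv2.imwrite('pics/s5.png',f['image'][100:400,60:420,::-1])
robot.move_straight(t(.03),vel=.12)
h=robot.move_straight(t(.001),vel=.03,contact_N=5);s=robot.sense();print(h,s['tcp_pos'],t(.004),s['wrist_force'].round(1),s['opening'],s['t'])
f=robot.grab_frame('scene');cv2.imwrite('pics/s6.png',cv2.resize(f['image'][200:400,110:350,::-1],None,fx=2.5,fy=2.5))
E
```

```text
-1.2 [array([ 0.8 ,  0.59, -0.78,  2.29,  1.99,  1.41,  2.12]), array([ 0.5 ,  0.71, -0.42,  2.31,  2.07,  1.38,  1.85]), array([ 0.42,  0.84, -0.31,  2.3 ,  2.11,  1.4 ,  1.72])]
hi 23.89 [ 179.9 -588.7   66.5] [-1.5 -0.1 -0.8] [ 0.78  0.77 -0.53] 0.319 97.9
[ 0.49818604 -0.36283178  0.19753459] 0.3191966816486442
True [ 0.49753891 -0.36368966  0.05285328] [ 0.49746089 -0.3635203   0.0514895 ] [-0.8  0.6  3.6] 0.32641292359877444 25.875
```

View pics/s6.png

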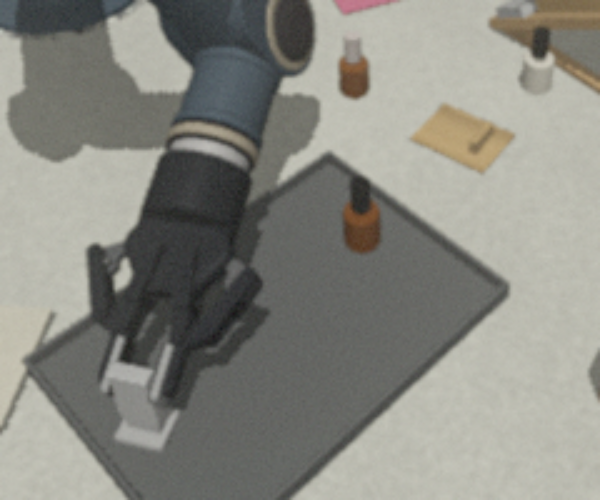

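The stop looks upright in the tray (crop 140,410), foot on the floor. I'll release it, back off along the tool axis and check by depth.

```bash
python3 - <<'E'
from h import *
import pickle
s=robot.sense();R=Ro.from_euler('xyz',s['tcp_rot']);z=R.as_matrix()[:,2];q=s['tcp_pos']
robot.move_straight(q-[0,0,.0012],vel=.02)
robot.grip(.45);robot.sleep(.2)
q=robot.sense()['tcp_pos']
robot.move_straight(q-z*.09,vel=.12)
q=robot.sense()['tcp_pos'];robot.move_straight(q+[0,0,.10],vel=.25)
for n in ('top','scene'):
    f=robot.grab_frame(n);P=cloud(f).reshape(-1,3)
    L=Ro.from_euler('z',-T[2]).apply(P-[T[0],T[1],0])
    k=(abs(L[:,0])<.045)&(abs(L[:,1]+.12)<.045)&(L[:,2]>.012)&(L[:,2]<.1)
    k2=k&(L[:,2]>.06)
    print(n,k.sum(),k2.sum(),np.percentile(L[k],[2,98],axis=0).round(3),L[k2].mean(0).round(3) if k2.any() else None,np.percentile(L[k2],[2,98],axis=0).round(3) if k2.any() else None)
    pickle.dump(f,open(f'a_{n}.pkl','wb'))
print(robot.sense()['t'])
f=pickle.load(open('a_top.pkl','rb'));P=cloud(f)
q=toS(S,P[130:235,160:240].reshape(-1,3))
k=(q[:,2]>58)&(q[:,2]<75)&(q[:,0]>0)&(q[:,0]<60)&(abs(q[:,1])<40);print('bar',k.sum(),np.median(q[k],0).round(1),np.percentile(q[k],[3,97],axis=0).round(1))
k=(q[:,2]>36)&(q[:,2]<48)&(q[:,0]>38)&(q[:,0]<115)&(abs(q[:,1])<35);print('lid n',k.sum(),np.median(q[k],0).round(1))
E
```

```text
top 196 64 [[-0.038 -0.156  0.012]
 [ 0.039 -0.101  0.077]] [ 0.002 -0.117  0.071] [[-0.012 -0.127  0.061]
 [ 0.015 -0.107  0.079]]
scene 615 193 [[-0.035 -0.159  0.013]
 [ 0.039 -0.11   0.075]] [ 0.003 -0.122  0.071] [[-0.012 -0.132  0.061]
 [ 0.015 -0.11   0.075]]
28.1917
bar 85 [33.  -4.1 64.6] [[ 26.2 -26.6  59. ]
 [ 37.1  19.9  70.1]]
lid n 698 [77.   0.2 42. ]
```

The stop is standing at tray (2,-120), top at 72 mm, and the lid is still shut. Next is the lid's bar.

```bash
python3 - <<'E'
from h import *
A=att(S,'u',-1)
robot.grip(.5,100)
robot.goto(W(S,30,-2,150),A);st('pre')
f=robot.grab_frame('wrist');q=toS(S,cloud(f).reshape(-1,3))
k=(q[:,2]>58)&(q[:,2]<72)&(q[:,0]>5)&(q[:,0]<55)&(abs(q[:,1])<40);print('bar',k.sum(),np.median(q[k],0).round(1),np.percentile(q[k],[2,50,98],axis=0).round(1))
t=k&(q[:,2]>63);b=q[t][:,:2];print('bar top',cv2.minAreaRect(b.astype(np.float32)))
k=(q[:,2]>36)&(q[:,2]<47)&(q[:,0]>42)&(q[:,0]<110)&(abs(q[:,1])<35);x=q[k];c=x.mean(0);print('lid',k.sum(),c.round(1),np.linalg.svd(x-c,full_matrices=False)[2][2].round(3))
E
```

```text
pre 30.33 [ 30.3  -3.2 149.2] [-1.3  0.1  0.1] [0.   0.54 0.04] 0.499 0.0
bar 1053 [29.1 -4.6 65.4] [[ 24.2 -27.5  62.2]
 [ 29.1  -4.6  65.4]
 [ 33.9  20.6  66.7]]
bar top ((29.215490341186523, -2.9434051513671875), (9.94396686553955, 49.74538040161133), 0.4598412811756134)
lid 7915 [76.  -1.6 41.5] [-0.001  0.002 -1.   ]
```

```bash
python3 - <<'E'
from h import *
h=robot.move_straight(W(S,29.4,-3,55.5),vel=.1,contact_N=8);st(('down',h))
robot.grip(0,100);st('grip')
p0=toS(S,robot.sense()['tcp_pos']); np.save('p0.npy',p0)
H=np.array([p0[0]+92,p0[1],36.3])
def go(th,d,hh,vel):
    p=H+[-d,0,hh]+Ro.from_euler('y',th).apply(p0-H)
    r=robot.move_straight(W(S,*p),vel=vel,attitude=att(S,'u',-1,th),contact_N=25);st((round(th,3),d,r));return r
for th,d,hh in ((.04,0,.3),(.08,0,.3),(.085,5,.3)):
    if go(th,d,hh,.03): break
E
```

```text
('down', False) 31.48 [29.5 -2.5 56.1] [ 0.6 -0.1  0.5] [ 0.    0.53 -0.  ] 0.5 0.0
grip 31.88 [29.5 -2.7 56.3] [-0.  -1.2  6.2] [-0.31  0.51  0.03] 0.088 98.6
(0.04, 0, False) 32.19 [30.7 -2.6 60. ] [-0.5  1.2 -0.8] [0.18 0.44 0.07] 0.088 98.7
(0.08, 0, False) 32.47 [31.4 -2.7 63.7] [ 0.6  0.4 -1.2] [0.19 0.4  0.11] 0.092 99.3
(0.085, 5, False) 32.78 [25.4 -2.8 64.4] [-0.4  0.9 -0.3] [ 0.13  0.65 -0.01] 0.089 99.3
```

```bash
python3 - <<'E'
from h import *
p0=np.load('p0.npy');H=np.array([p0[0]+92,p0[1],36.3])
def go(th,d,hh,vel):
    p=H+[-d,0,hh]+Ro.from_euler('y',th).apply(p0-H)
    r=robot.move_straight(W(S,*p),vel=vel,attitude=att(S,'u',-1,th),contact_N=25);st((round(th,3),d,r));return r
for d in (15,25,35,45,55,64):
    if go(14/(175-2*d),d,.4 if d<50 else 1.5,.04): break
else:
    th=14/(175-128); p=toS(S,robot.sense()['tcp_pos'])
    go(th,64,25,.08)
    f=robot.grab_frame('scene');cv2.imwrite('pics/s7.png',f['image'][:,:,::-1])
E
```

```text
(0.097, 15, False) 33.17 [16.4 -2.7 65.5] [-0.5  1.3 -0.9] [ 0.14  0.55 -0.01] 0.093 99.3
(0.112, 25, False) 33.57 [ 7.  -2.8 66.9] [-0.4  1.1 -0.6] [0.13 0.61 0.03] 0.088 99.3
(0.133, 35, False) 33.96 [-2.2 -2.7 68.7] [-0.8  0.2 -0.4] [0.07 0.55 0.  ] 0.09 99.3
(0.165, 45, False) 34.34 [-11.   -2.7  71.5] [-0.6  0.1 -0.3] [0.11 0.45 0.02] 0.093 99.3
(0.215, 55, False) 34.73 [-18.9  -2.8  76.9] [-0.6  0.3 -0.4] [0.03 0.4  0.04] 0.089 99.3
(0.298, 64, False) 35.1 [-24.3  -2.8  83.7] [-0.4  0.1 -0.6] [0.07 0.3  0.02] 0.091 99.3
(0.298, 64, False) 35.54 [-24.4  -2.5 108.1] [-0.5  0.6 -1.3] [-0.02  0.31  0.03] 0.092 99.2
```

The lid is free of the grooves. I'll raise and level it, then carry it to the tray.

```bash
python3 - <<'E'
from h import *
q=robot.sense()['tcp_pos'];print(q)
up=q+[-.03,0,0];up[2]=.29
robot.move_straight(up,vel=.18);st('up')
robot.goto(up,att(S,'u',-1,np.pi/6));st('level')
A=att((0,0,T[2]),'u',-1,np.pi/6)
print([None if (j:=robot.inverse_kinematics(TW(-.031,0,h),A)) is None else j.round(2) for h in (.24,.024)],robot.sense()['joint_pos'].round(2))
E
```

```text
[0.49083274 0.2554033  0.13098417]
up 36.64 [ 29.9 -12.8 258.6] [-0.4 -0.5 -0.7] [-0.02  0.3   0.  ] 0.092 99.3
level 36.92 [ 31.9 -13.1 256.3] [-0.7 -0.3 -0.7] [-0.03  0.06 -0.  ] 0.09 99.3
[array([-0.45,  0.44,  1.12,  1.87, -0.45,  1.11, -2.51]), array([ 1.01,  0.74, -0.86,  1.96,  0.78,  0.81,  2.63])] [ 0.4   0.51 -1.34  1.77  0.51  1.28  1.76]
```

```bash
python3 - <<'E'
from h import *
for dy in (0,np.pi/2,-np.pi/2,np.pi):
    for off in (0,):
        A=att((0,0,T[2]+dy),'u',-1,np.pi/6); b=Ro.from_euler('z',dy).apply([-.031,0,0])
        print(round(dy,2),[None if (j:=robot.inverse_kinematics(TW(b[0],b[1]-.004,h),A)) is None else j.round(2) for h in (.27,.12,.024)])
E
```

```text
0 [array([-0.45,  0.4 ,  1.12,  1.83, -0.39,  1.16, -2.55]), array([ 1.21,  0.73, -1.18,  1.9 ,  0.78,  1.07,  2.63]), array([ 1.02,  0.74, -0.86,  1.96,  0.78,  0.81,  2.64])]
1.57 [array([-0.35,  0.49,  1.12,  1.75, -0.47,  1.2 , -0.89]), array([-0.31,  0.73,  1.11,  1.9 , -0.78,  1.02, -0.64]), array([-0.19,  0.81,  0.91,  1.94, -0.87,  0.84, -0.59])]
-1.57 [array([ 1.08,  0.47, -1.02,  1.7 ,  0.42,  1.22,  1.31]), array([ 0.96,  0.6 , -0.87,  1.85,  0.56,  0.95,  1.19]), array([ 0.83,  0.69, -0.68,  1.91,  0.63,  0.76,  1.14])]
3.14 [array([ 0.87,  0.43, -0.68,  1.63,  0.28,  1.19, -0.09]), array([ 0.75,  0.55, -0.51,  1.78,  0.33,  0.9 , -0.13]), array([ 0.67,  0.67, -0.41,  1.83,  0.38,  0.72, -0.17])]
```

```bash
python3 - <<'E'
from h import *
dy=-np.pi/2;A=att((0,0,T[2]+dy),'u',-1,np.pi/6); t=lambda h:TW(0,.027,h)
robot.goto(t(.27),A)
robot.move_straight(t(.06),vel=.15)
h=robot.move_straight(t(.019),vel=.03,contact_N=4);s=robot.sense();print(h,s['tcp_pos'].round(4),s['wrist_force'].round(1),s['torque'].round(2),s['t'],s['opening'])
f=robot.grab_frame('scene');P=cloud(f).reshape(-1,3)
L=Ro.from_euler('z',-T[2]).apply(P-[T[0],T[1],0])
k=(abs(L[:,0])<.045)&(L[:,1]>-.064)&(L[:,1]<.0)&(L[:,2]<.04);x=L[k];c=x.mean(0);n=np.linalg.svd(x-c,full_matrices=False)[2][2];print('lid',k.sum(),c.round(4),n.round(3))
E
```

```text
True [ 0.5307 -0.2246  0.0235] [-0.5 -0.5  3.4] [-0.07  0.12  0.  ] 41.3333 0.08769901088624608
lid 1395 [ 0.0029 -0.0327  0.0103] [ 0.008 -0.001  1.   ]
```

```bash
python3 - <<'E'
from h import *
robot.grip(.35);robot.sleep(.2)
q=robot.sense()['tcp_pos']
robot.move_straight(q+[0,0,.06],vel=.1)
robot.move_straight(q+[0,0,.2],vel=.25)
robot.goto([.30,-.45,.30],tdown(T[2]-1.2))
robot.sleep(.3)
f=robot.grab_frame('scene');I=f['image'];P=cloud(f).reshape(-1,3)
L=Ro.from_euler('z',-T[2]).apply(P-[T[0],T[1],0])
k=(abs(L[:,0])<.04)&(L[:,1]>-.06)&(L[:,1]<.0)&(L[:,2]<.04);x=L[k];c=x.mean(0);print('lid',c.round(4),np.linalg.svd(x-c,full_matrices=False)[2][2].round(3))
k=(L[:,2]>.06)&(L[:,2]<.09)&(abs(L[:,1]+.12)<.04)&(abs(L[:,0])<.05);print('stop top',k.sum(),L[k].mean(0).round(3))
for n,p in dict(tb=(.535,-.143),sb=(.57,.125),eb=(.669,.339),fb=(.413,.019)).items():
    k=(np.hypot(P[:,0]-p[0],P[:,1]-p[1])<.03)&(P[:,2]>.055)&(P[:,2]<.09);print(n,k.sum(),P[k].mean(0).round(3))
s=robot.sense();print(s['t'],s['wrist_force'].round(1))
cv2.imwrite('pics/end.png',cv2.resize(I[100:420,80:480,::-1],None,fx=1.8,fy=1.8))
E
```

```text
lid [ 0.0012 -0.0307  0.0105] [ 0. -0.  1.]
stop top 191 [ 0.003 -0.122  0.071]
tb 96 [ 0.534 -0.149  0.07 ]
sb 99 [0.572 0.132 0.068]
eb 12 [0.667 0.341 0.073]
fb 59 [0.412 0.014 0.068]
44.9833 [ 0.4 -0.6 -0.4]
```

View pics/end.png

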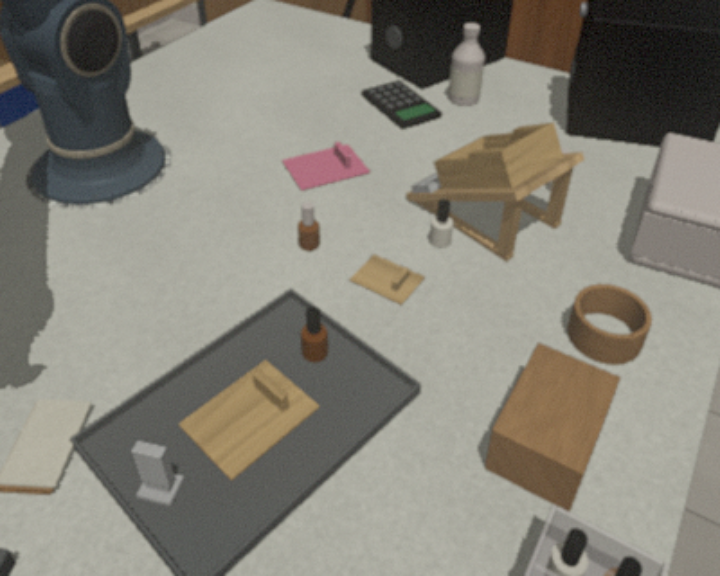

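The picture shows the lid lying flat with its bar up (250,415), the stop standing upright (157,470), and the tray bottle (314,335), front bottle (308,228) and stand bottle (442,225) standing. The depth reading still finds the end bottle in its place, so I'm handing in.

```bash
python3 -c "
from plant import robot
print(robot.close_job())"
```

```text
the job is handed in; nothing more can be done
None
```

I handed the job in with the stop upright in the tray, the lid flat beside it with its bar up, and all four bottles standing in place; on the way, the stop slipped from the grip and fell onto the lid, so I picked it up again before opening the lid.

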